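Take the charged tall battery pack off the twin charger

TASK

Take the tall battery pack off the twin charger, ready for the drill: pinch its two side catches in together, lift it up out of its bay, and finish while still holding it by both pinched catches, upright and still, with its whole stem well clear above the charger. Leave the low pack seated in its bay and the other things on the bench where they are.

Things in the scene. Friction and masses are not known exactly. Their poses are not given: they have to be found in the camera images.
- tall_pack_grip (a point): The tall black tool battery: a foot block 46 (x) x 76 (y) x 56 mm high over a stem 34 x 42 x 46 mm long that stands down in the charger's bay. This point: midway between its two side catches, 21 mm above the foot's underside (83 mm above the bench when seated), 35 mm below its top. x: the line the catches are pinched along, y: its length, z up. 0.34 to 0.42 kg.
- tall_pack_near_pad (a point): Middle of the face of the catch on the pack's -x side: a grey ribbed button 26 mm long (y), 16 mm high, in the middle of the long side, with its like opposite. At rest the two faces are 62 mm apart (31 mm from the midpoint); fully pinched 50 mm, still 2 mm proud of the foot on each side.
- tall_pack_far_pad (a point): Middle of the face of the catch on the pack's +x side, like the other. While either catch is out its tooth holds the pack in the charger; it comes up only with both pressed in about 3 mm or more (best fully in).
- tall_pack_near (a joint): How far the -x side catch is pressed in: 0 (out) to 0.006 m (stop). A spring pushes it out with 3 N at 0 and 6.6 N at the stop.
- tall_pack_far (a joint): The same for the +x side catch: 0 (out) to 0.006 m (stop), same spring.
- tall_pack_stem (a point): Middle of the lower end of the tall pack's stem, 67 mm below the midpoint of its catches, 16 mm above the bench when seated.
- low_pack_grip (a point): The low black battery pack in the other bay, like the tall one in plan, stem and catches, but with a foot only 36 mm high (its top 98 mm above the bench, the tall one's 118 mm). This point: midway between its catches, 21 mm above the foot's underside. It stays where it is.
- charger: Grey twin charger screwed to the bench, 100 (x) x 216 mm (y), origin under its middle, z up. Bays at y = +55 and -55 mm (which pack is in which varies), each with a collar 49 x 64 mm, 62 mm high, on which the pack's foot rests; the shoulders beside it are 32 mm high, leaving room for fingers. The packs' axes run along its own; the stems have 1 mm play.
- drill: Bare cordless drill lying on its side, 180 mm long with a 160 mm handle, 58 mm high; origin under the middle of its motor. Bystander.
- clamp: Bar clamp lying flat, 460 mm long along its y, jaws reaching 100 mm to its +x, 32 mm high; origin under the middle of its bar. Bystander.
- glue_jar: Glue jar 68 mm across, 85 mm high, origin under its middle. Bystander.
- offcut: Wooden block 75 x 120 x 45 mm, origin under its middle. Bystander.

How it is judged:
On the way:
1. both catches of the tall pack are pinched in by the fingers while it is still seated in its bay (value of joint each of tall_pack_near, tall_pack_far above 0.0022 m and contact force between the fingers and tall_pack above 2 N and z of tall_pack_stem in the frame of charger below 0.022 m), for 0.1 s.
At the end, for the whole second after the job is handed in: The fingers hold the tall pack by both catches (each in by over 2.2 mm), still (under 30 mm/s), upright within 0.3 rad, the end of its stem over 80 mm above the bench (18 mm above the charger), touching neither charger nor low pack; the low pack has moved under 6 mm (z of tall_pack_stem in the frame of charger above 0.08 m and angle between tall_pack_grip's own z axis and vertical below 0.3 rad and value of joint each of tall_pack_near, tall_pack_far above 0.0022 m and contact force between the fingers and tall_pack above 2 N and contact force between tall_pack and charger below 0.1 N and contact force between tall_pack and low_pack below 0.1 N and linear speed of tall_pack below 0.03 m/s and distance of low_pack_grip from where it was at the start of the episode below 0.006 m); the arm keeps its last pose, push and grip.
It fails at once if the low pack is pulled out of its place (more than 10 mm) (distance of low_pack_grip from where it was at the start of the episode above 0.01 m).
It fails at once if a bystander is pushed more than 20 mm (distance of any of drill, clamp, glue_jar, offcut from where it was at the start of the episode above 0.02 m).
It also fails if it takes over 29 s, if anything falls off the work surface, if the arm or the gripper's body presses on something with over 40 N, if the wrist force passes 120 N, or if a joint passes its speed limit or range.

ROBOT

A 6-joint arm with a two-finger parallel gripper is mounted at the origin on the work surface. World frame = base frame: x ahead of the robot, y to its left, z up, the work surface at z = 0. Lengths are in m, angles in rad, forces in N, time in s.
With the tool pointing down it reaches from about 0.35 to 0.975 m from the base axis. Payload 4.9 kg.
Tool frame: the origin (TCP) lies at the very end of the fingers, on their centre line; the grasp point (between the pads) lies 19 mm behind it (ctrl.pinch_z is the distance from the TCP to the grasp point, in m); z points along the fingers, y is the direction in which the jaws open and shut (so a half turn about z gives the same grasp; the last joint's range is limited). The gripper opens to 85 mm and grips with 20 to 120 N. Pads are 22 mm wide; open, the fingers measure 114 mm over their backs; the gripper's body (76 mm by 85 mm) begins 54 mm behind the grasp point. The pads swing forward as they close: fully open they stand 13 mm farther back than shut.
Start: joints at [1.141, 0.053, 1.613, -0, 1.476, -0.119], TCP at [0.191, 0.595, 0.231] pointing down, gripper open.
Joint ranges: [-3.01, 3.01], [-1.01, 2.22], [0.06, 2.58], [-1.02, 4.17], [0.09, 2.62], [-3.14, 3.14]. Speed limits (rad/s): [2.57, 2.57, 3.14, 3.14, 3.14, 3.14].

INTERFACE

Orientations are given as a rotation vector (axis times angle).
In Python, from station import ctrl gives the robot as it stands.
- The arm moves only by the tool carry_out, never from a script. Its argument "series" is a list of rows, each a list of 7 numbers: the shift along the world's x, y, z each as a share of 0.025 m, from -1 to 1, then the turn, a rotation vector about the world's x, y, z each as a share of 0.1 rad, from -1 to 1, then the opening, from 0 (shut) to 1 (fully open). A call has 1 to 12 rows; each row shifts and turns the commanded pose from where the row before left it; what a row does not reach is not made up. A row lasts 1/10 s, in which the tool goes at most 50 mm and 8.59 degrees, less where a joint would pass 70% of its speed; a pose out of reach is approached as far as the arm can. A call with a number of a shift or a turn outside -1 to 1 is refused whole. A call with a gripper value outside its range is refused whole. The fingers move at their own pace and stop on an object; "grip_force" is the grip in N (left out, the last holds). Time passes only in rows, so rows that do not move let the fingers close. It gives the time, the measured TCP pose, the force and the opening at its end, in the units of the state.
- ctrl.get_obs(): the state, without advancing time (a new reading comes with each control period).
- ctrl.get_image(name): name is "side" or "top" or "wrist"; returns a dict with "frame" (480x640x3 uint8, blue, green, red), "fx", "fy", "cx", "cy" (pixels), "k1" (the pictures are not rectified: a ray, as slopes to the right and down, at radius r is drawn at 1 + k1 r^2 times it, then the intrinsics apply), "R" (3x3) and "t" (3): a world point X has camera coordinates R X + t; the wrist camera has in their place "hand_eye" (4x4, takes a point from camera to tool coordinates, whose origin is the TCP and whose axes are the flange's). Camera axes: x right, y down, z forward; pixel columns grow to the right and rows downward; lengths in m; the calibration is good to about 2 mm. A picture is of the moment at which its call begins: read the wrist's pose just before it. There is no depth.
- ctrl.finish_job(): hands the job in, once; it reports no verdict.
Trained networks look in a picture, given as the dict that the camera call returned (one of the last four; its "shot" number tells which), for a name from the list of things; names that differ only in an ending like _2 or _b are one class to them, and where a whole thing is asked for, a point or a joint stands for the part that bears it (a point fixed in the world has none). Each returns a list of dicts, best first, with "p" (0 to 1); they miss things now and then, are a little off and sometimes report something else, mostly with a low value. They report only what shows in the picture. A call takes as long as a camera call.
- ctrl.trace(picture, name): "mask" (480x640 bool, what is visible of it) and "rect" ([left, top, width, height] as shares, 0 to 1, of the picture: columns of its width, rows of its height, round what is visible of it).
- ctrl.mark_of(picture, name): "position" ([column, row] as shares, 0 to 1, of the picture: columns of its width, rows of its height: a listed point, or the origin of a listed thing).
The state is a dict: "t": time; "q": joint angles; "dq": joint speeds; "effort": joint torques, N m; "tool_pos": TCP position; "tool_rot": TCP orientation; "contact_force": force on the tool from outside, world axes, zero at the start; "wrist_torque": the same for the moment, N m; "opening": finger opening in m.
Only numpy, scipy, OpenCV 4.12 (cv2) and the standard library are available. Lean on these libraries where they do the work, as an engineer would, in place of code of your own. Each camera call takes 0.05 s, during which the arm holds its last target.

## Working session

There is one attempt and no reset: what is moved stays moved. The work goes in short steps, Python scripts to look and compute and a tool call to move; the robot and the scene stay as the last step left them, time stands still between calls to the robot, and variables do not carry over. Pictures are saved under pics/ and viewed, and the job is handed in when it is done.

Besides the shell and the picture viewer there is one more tool, called by a JSON object that holds its "fn" and its "kwargs". carry_out: Moves the arm, as the interface text tells. Shift numbers are shares of 0.025 m and turn numbers shares of 0.1 rad, none past 1 either way. Its arguments: {"type":"object","properties":{"series":{"type":"array"},"grip_force":{"type":"number"}},"required":["series"]}

```bash
mkdir -p pics; ls; cat > h.py <<'E'
import numpy as np, cv2
from scipy.spatial.transform import Rotation as Ro
from station import ctrl
NAMES=["tall_pack_grip","tall_pack_near_pad","tall_pack_far_pad","tall_pack_stem","low_pack_grip","charger","drill","clamp","glue_jar","offcut"]
def cam(im,obs=None):
    K=np.array([[im["fx"],0,im["cx"]],[0,im["fy"],im["cy"]],[0,0,1.]])
    if "R" in im: R=np.array(im["R"]);t=np.array(im["t"])
    else:
        H=np.array(im["hand_eye"]);T=np.eye(4);T[:3,:3]=Ro.from_rotvec(obs["tool_rot"]).as_matrix();T[:3,3]=obs["tool_pos"]
        M=np.linalg.inv(T@H);R=M[:3,:3];t=M[:3,3]
    return K,R,t,np.array([im["k1"],0,0,0.])
def ray(c,px):
    K,R,t,d=c
    s=cv2.undistortPoints(np.array([[px]],float),K,d)[0,0] if True else None
    return -R.T@t, R.T@np.array([s[0],s[1],1])
def at_z(c,px,z):
    o,v=ray(c,px); return o+v*(z-o[2])/v[2]
def proj(c,X):
    K,R,t,d=c
    return cv2.projectPoints(np.atleast_2d(np.array(X,float)),cv2.Rodrigues(R)[0],t,K,d)[0][:,0]
def tri(rs):
    A=np.zeros((3,3));b=np.zeros(3)
    for o,v in rs:
        v=v/np.linalg.norm(v);P=np.eye(3)-np.outer(v,v);A+=P;b+=P@o
    return np.linalg.solve(A,b)
E
python3 - <<'E'
from h import *
o=ctrl.get_obs();print(o)
P={}
for n in ["side","top","wrist"]:
    o=ctrl.get_obs();im=ctrl.get_image(n);c=cam(im,o);cv2.imwrite(f"pics/{n}0.png",im["frame"])
    for k in NAMES:
        r=ctrl.mark_of(im,k)[:2]
        print(n,k,[(round(x["p"],2),np.round(np.array(x["position"])*[640,480],1)) for x in r])
        if r and r[0]["p"]>.4: P.setdefault(k,[]).append(ray(c,np.array(r[0]["position"])*[640,480]))
for k,v in P.items():
    if len(v)>1: print(k,len(v),np.round(tri(v),4))
print(ctrl.get_obs()["t"])
E
```

```text
pics
{'t': 0.0, 'q': array([ 1.14097269e+00,  5.33325603e-02,  1.61425680e+00,  2.91267338e-05,
        1.47598503e+00, -1.19013904e-01]), 'dq': array([-1.58288237e-03, -3.65948159e-04,  1.98650479e-05, -6.11872922e-04,
        7.20063847e-05, -1.18050062e-03]), 'effort': array([-3.39211583e-04, -3.93675399e+01, -3.70174885e+01, -1.57031764e-04,
        7.07405998e-03,  8.71844719e-06]), 'tool_pos': array([0.19089112, 0.59450298, 0.23010029]), 'tool_rot': array([-4.86172686e-01, -3.10317295e+00,  2.98354653e-03]), 'contact_force': array([ 0.41283428, -0.47903993, -0.71128482]), 'wrist_torque': array([0.01042416, 0.04010966, 0.01807848]), 'opening': 0.08553204674656842}
side tall_pack_grip [(0.87, array([288.1, 249.5]))]
side tall_pack_near_pad [(0.64, array([275.2, 254.7]))]
side tall_pack_far_pad []
side tall_pack_stem [(0.75, array([286.1, 270.7]))]
side low_pack_grip [(0.9, array([316.6, 268.5]))]
side charger [(0.76, array([298.6, 285.8]))]
side drill [(0.8, array([253.8, 202.9]))]
side clamp [(0.58, array([372.2, 267.1]))]
side glue_jar [(0.68, array([346.7, 371.9]))]
side offcu
[... 447 characters left out ...]
.9])), (0.49, array([138.8, 303.5]))]
top glue_jar [(0.57, array([507.5, 233.1]))]
top offcut [(0.81, array([520.5, 323.4]))]
wrist tall_pack_grip [(0.69, array([236.2, 460.4]))]
wrist tall_pack_near_pad []
wrist tall_pack_far_pad []
wrist tall_pack_stem []
wrist low_pack_grip []
wrist charger []
wrist drill [(0.87, array([235.3, 459.3]))]
wrist clamp []
wrist glue_jar []
wrist offcut []
tall_pack_grip 3 [ 0.5568  0.1577 -0.1013]
tall_pack_near_pad 2 [ 0.4879 -0.041   0.0755]
low_pack_grip 2 [ 0.5803 -0.1242  0.0766]
charger 2 [ 0.5483 -0.0733 -0.0088]
drill 3 [0.4564 0.4102 0.0102]
clamp 2 [ 0.7675 -0.0237 -0.0021]
glue_jar 2 [ 0.5998 -0.411   0.0028]
offcut 2 [ 0.4091 -0.4304  0.003 ]
1.65
```

View pictures.

View pics/top0.png

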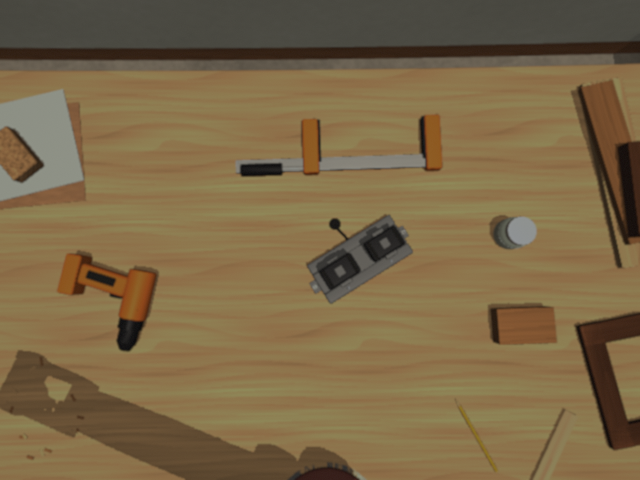

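View pics/side0.png

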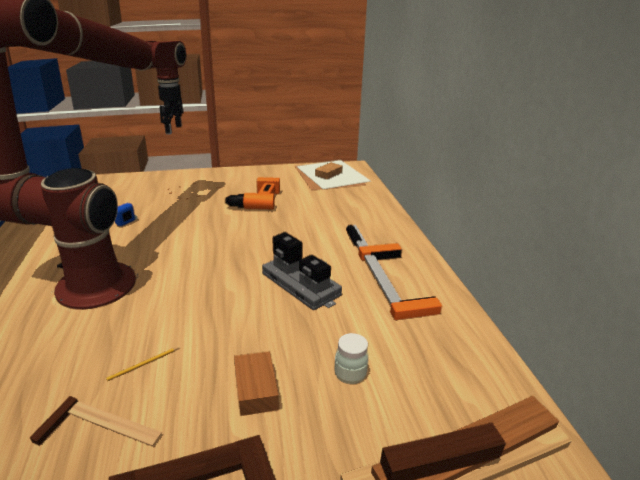

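```bash
python3 - <<'E'
from h import *
import pickle
c={}
S=ctrl.get_image("side");c['s']=cam(S)
T=ctrl.get_image("top");c['t']=cam(T)
pickle.dump(c,open("c.pkl","wb"))
px={"grip":((288.1,249.5),(338.9,271.8)),"near":((275.2,254.7),(344,286.7)),"low":((316.6,268.5),(382.8,243.7)),"chg":((298.6,285.8),(356.5,258.4))}
for k,(a,b) in px.items():
    z=0 if k=="chg" else .083
    print(k,np.round(tri([ray(c['s'],a),ray(c['t'],b)]),4),np.round(at_z(c['s'],a,z),4),np.round(at_z(c['t'],b,z),4))
print("far",np.round(at_z(c['t'],(336.7,259),.083),4))
print(-c['s'][1].T@c['s'][2],-c['t'][1].T@c['t'][2])
# mask-based
m=ctrl.trace(T,"tall_pack_grip")
print([(x["p"],x["rect"]) for x in m])
f=T["frame"][200:330,280:440];cv2.imwrite("pics/topz.png",cv2.resize(f,None,fx=5,fy=4.6,interpolation=2))
f=S["frame"][215:305,240:360];cv2.imwrite("pics/sidez.png",cv2.resize(f,None,fx=6,fy=6,interpolation=2))
E
```

```text
grip [ 0.5212 -0.0308  0.0824] [ 0.5218 -0.0318  0.083 ] [ 0.5205 -0.0307  0.083 ]
near [ 0.4879 -0.041   0.0754] [ 0.485  -0.0531  0.083 ] [ 0.4897 -0.0409  0.083 ]
low [ 0.5803 -0.1242  0.0766] [ 0.58   -0.1337  0.083 ] [ 0.5782 -0.1232  0.083 ]
chg [ 0.5482 -0.0734 -0.0088] [ 0.5422 -0.0853  0.    ] [ 0.552  -0.0733  0.    ]
far [ 0.5471 -0.0265  0.083 ]
[ 0.39077549 -1.06353459  0.70719959] [0.49874771 0.00124216 1.11960295]
[]
```

View pics/topz.png

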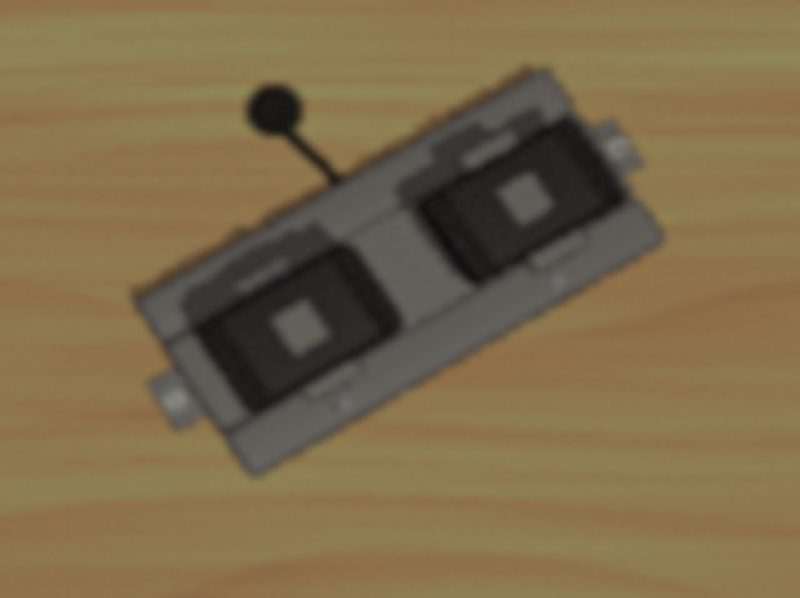

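View pics/sidez.png

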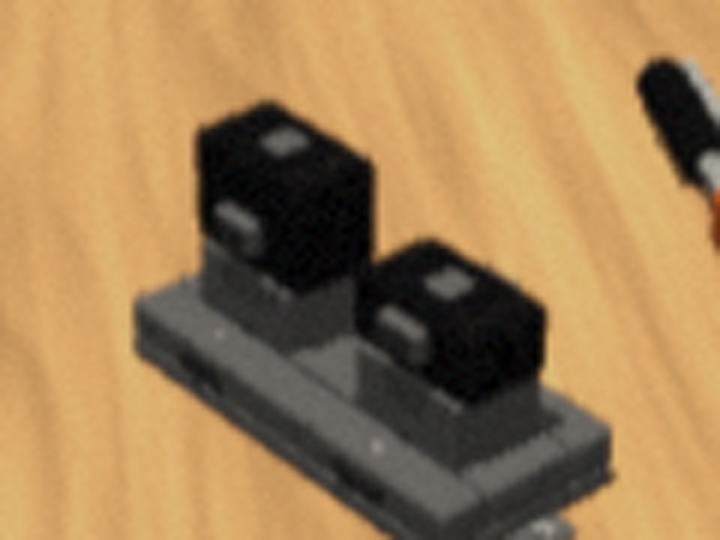

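```bash
python3 - <<'E'
from h import *
import pickle
c=pickle.load(open("c.pkl","rb"));t=c['t']
p=lambda a,z:at_z(t,(280+a[0]/5,200+a[1]/4.6),z)
b=p((662,238),.032)-p((255,475),.032);u=p((545,70),.032)-p((135,295),.032)
print(np.degrees(np.arctan2(b[1],b[0])),np.degrees(np.arctan2(u[1],u[0])),np.linalg.norm(b),np.linalg.norm(u))
T=p((300,328),.118);L=p((525,198),.098);d=L-T
print(T,L,np.degrees(np.arctan2(d[1],d[0])),np.linalg.norm(d[:2]))
# tall top corners
C=np.array([p(a,.118) for a in [(195,325),(345,243),(402,322),(253,412)]]);print(C,C.mean(0))
R=Ro.from_rotvec(ctrl.get_obs()["tool_rot"]).as_matrix();print(R, np.degrees(np.arctan2(R[1,1],R[0,1])))
E
```

```text
-58.4567309229522 -59.72458255337936 0.21030172844678083 0.21021244752627477
[ 0.52075008 -0.03184947  0.118     ] [ 0.57835876 -0.12592923  0.098     ] -58.519255825851445 0.11031664154271398
[[ 0.52245702  0.01033035  0.118     ]
 [ 0.55772121 -0.05049664  0.118     ]
 [ 0.52298331 -0.07285156  0.118     ]
 [ 0.48451511 -0.01254602  0.118     ]] [ 0.52191916 -0.03139097  0.118     ]
[[-9.52089745e-01  3.05818765e-01 -3.16887665e-05]
 [ 3.05818765e-01  9.52089745e-01  3.02594466e-06]
 [ 3.10959403e-05 -6.81004857e-06 -9.99999999e-01]] 72.19257044434816
```

{"fn": "carry_out", "kwargs": {"series": [[0.52,-1,0,0,0,-0.3,1],[0.52,-1,0,0,0,-0.3,1],[0.52,-1,0,0,0,-0.3,1],[0.52,-1,0,0,0,-0.3,1],[0.52,-1,0,0,0,-0.3,1],[0.52,-1,0,0,0,-0.3,1],[0.52,-1,0,0,0,-0.3,1],[0.52,-1,0,0,0,-0.3,1],[0.52,-1,0,0,0,-0.3,1],[0.52,-1,0,0,0,-0.3,1],[0.52,-1,0,0,0,-0.3,1],[0.52,-1,0,0,0,-0.3,1]], "grip_force": 40}}

```text
t: 3.0
tool_pos: [0.3475, 0.294, 0.2315]
tool_rot: [1.036, 2.966, 0.001]
contact_force: [0.2, -0.3, -0.5]
opening: 0.0854
```

{"fn": "carry_out", "kwargs": {"series": [[0.52,-1,0,0,0,-0.3,1],[0.52,-1,0,0,0,-0.3,1],[0.52,-1,0,0,0,-0.3,1],[0.52,-1,0,0,0,-0.3,1],[0.52,-1,0,0,0,-0.3,1],[0.52,-1,0,0,0,-0.3,1],[0.52,-1,0,0,0,-0.3,1],[0.52,-1,0,0,0,-0.3,1],[0.52,-1,0,0,0,-0.3,1],[0.52,-1,0,0,0,-0.3,1],[0.52,-1,0,0,0,-0.3,1],[0.52,-1,0,0,0,-0.3,1]]}}

```text
t: 4.2
tool_pos: [0.5036, -0.0061, 0.2315]
tool_rot: [1.55, 2.732, 0.0]
contact_force: [0.1, 0.1, 0.3]
opening: 0.0859
```

```bash
cat > look.py <<'E'
from h import *
import pickle,sys
c=pickle.load(open("c.pkl","rb"))
o=ctrl.get_obs();im=ctrl.get_image("wrist");w=cam(im,o);cv2.imwrite(f"pics/w{sys.argv[1]}.png",im["frame"])
R=Ro.from_rotvec(o["tool_rot"]).as_matrix()
print(o["t"],o["tool_pos"],o["opening"],o["contact_force"],"yaw",np.degrees(np.arctan2(R[1,1],R[0,1])),R[:,2])
for k in ["tall_pack_grip","tall_pack_near_pad","tall_pack_far_pad","low_pack_grip"]:
    for r in ctrl.mark_of(im,k)[:2]:
        a=np.array(r["position"])*[640,480];print(k,round(r["p"],2),np.round(a,1),np.round(at_z(w,a,.083),4))
pickle.dump((w,o),open("w.pkl","wb"))
E
python3 look.py 1
```

```text
4.2 [ 0.50358298 -0.00608936  0.23148689] 0.08589812291763939 [0.0954492  0.10578047 0.31443293] yaw 30.859067116758744 [ 4.93430118e-04  6.24279112e-07 -9.99999878e-01]
tall_pack_near_pad 0.51 [282.7 257.4] [ 0.4949 -0.0453  0.083 ]
tall_pack_far_pad 0.5 [360.4 261.5] [ 0.5479 -0.0175  0.083 ]
low_pack_grip 0.57 [324.9 381.7] [ 0.5804 -0.1243  0.083 ]
```

View pics/w1.png

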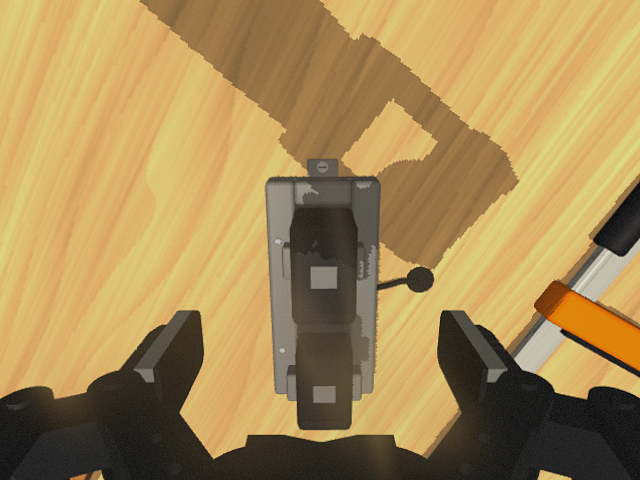

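```bash
python3 - <<'E'
from h import *
import pickle
w,o=pickle.load(open("w.pkl","rb"))
T=at_z(w,(324,277.5),.118);L=at_z(w,(324,394),.098);d=T-L
print(T,L,np.degrees(np.arctan2(d[0],-d[1])),np.linalg.norm(d[:2]))
for a,b in [((266.5,190),(274.5,385)),((380,190),(373.5,385))]:
    d=at_z(w,a,.032)-at_z(w,b,.032);print(np.degrees(np.arctan2(-d[0],d[1])))
print(proj(w,[[.521,-.031,.083]]))
E
```

```text
[ 0.52297163 -0.03110615  0.118     ] [ 0.57993903 -0.12525623  0.098     ] -148.82312041903822 0.11004327029127894
31.03731806323896
31.488263238136394
[[321.42257407 258.76312889]]
```

{"fn": "carry_out", "kwargs": {"series": [[0.72,-1,0,0,0,0.06,1],[0,0,-1,0,0,0,1],[0,0,-1,0,0,0,1],[0,0,-1,0,0,0,1],[0,0,-1,0,0,0,1],[0,0,-1,0,0,0,1],[0,0,0,0,0,0,1]]}}

```text
t: 5.15
tool_pos: [0.5178, -0.0282, 0.1023]
tool_rot: [-1.534, -2.733, 0.004]
contact_force: [-0.7, 0.8, -1.0]
opening: 0.0853
```

```bash
python3 look.py 2
```

```text
5.15 [ 0.5177754  -0.02822374  0.10229568] 0.08531167208821186 [-0.6998419   0.80023494 -0.9814573 ] yaw 31.382931911665796 [-0.00782227  0.00177295 -0.99996783]
tall_pack_near_pad 0.94 [251.  302.1] [ 0.4947 -0.0474  0.083 ]
tall_pack_far_pad 0.97 [391.1 306.2] [ 0.5486 -0.0166  0.083 ]
```

View pics/w2.png

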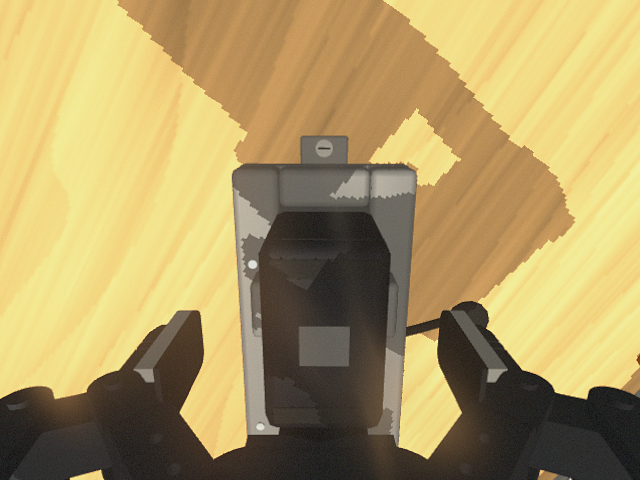

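{"fn": "carry_out", "kwargs": {"series": [[0,0,0,0,0,0,1],[0,0,0,0,0,0,1]]}}

```text
t: 5.6
tool_pos: [0.5218, -0.0301, 0.1074]
tool_rot: [1.539, 2.737, 0.001]
contact_force: [-0.3, 0.7, -0.3]
opening: 0.0853
```

```bash
python3 look.py 3
```

```text
5.6 [ 0.52178021 -0.03007335  0.10744669] 0.08525382823158544 [-0.27610727  0.65056899 -0.33240202] yaw 31.28402235213966 [ 1.85750316e-03 -3.90510985e-04 -9.99998199e-01]
tall_pack_near_pad 0.59 [247.4 286.8] [ 0.4943 -0.0459  0.083 ]
tall_pack_far_pad 0.65 [386. 289.] [ 0.5483 -0.0144  0.083 ]
```

{"fn": "carry_out", "kwargs": {"series": [[0,0,-0.45,0,0,0,1],[0,0,-0.45,0,0,0,1],[0,0,-0.45,0,0,0,1],[0,0,-0.4,0,0,0,1],[0,0,0,0,0,0,1],[0,0,0,0,0,0,1],[0,0,0,0,0,0,1]]}}

```text
t: 6.55
tool_pos: [0.5216, -0.03, 0.063]
tool_rot: [1.54, 2.737, 0.0]
contact_force: [0.9, -0.4, 0.4]
opening: 0.0851
```

```bash
python3 look.py 4
```

```text
6.55 [ 0.52159224 -0.0300355   0.06302482] 0.08508131737113846 [ 0.92379785 -0.36504851  0.44387535] yaw 31.286238393138806 [ 8.83190703e-04 -1.78744353e-04 -9.99999594e-01]
tall_pack_near_pad 0.68 [226.4 343.8] [ 0.4954 -0.0473  0.083 ]
tall_pack_near_pad 0.28 [406.2 345.3] [ 0.5489 -0.0155  0.083 ]
tall_pack_far_pad 0.81 [404.5 343.1] [ 0.5479 -0.0151  0.083 ]
```

View pics/w4.png

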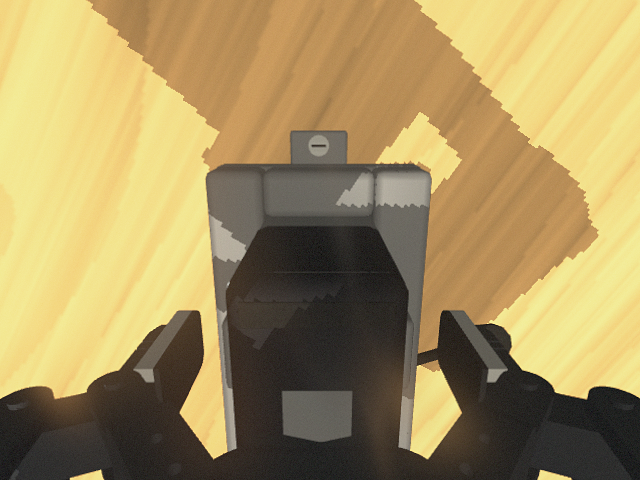

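{"fn": "carry_out", "kwargs": {"series": [[0,0,0,0,0,0,0.7],[0,0,0,0,0,0,0.5],[0,0,0,0,0,0,0.3],[0,0,0,0,0,0,0],[0,0,0,0,0,0,0],[0,0,0,0,0,0,0],[0,0,0,0,0,0,0],[0,0,0,0,0,0,0]], "grip_force": 45}}

```text
t: 7.6
tool_pos: [0.5215, -0.0303, 0.0645]
tool_rot: [1.54, 2.738, -0.001]
contact_force: [-6.2, -0.7, 10.3]
opening: 0.048
```

```bash
python3 look.py 5
```

```text
7.6 [ 0.52145681 -0.03033764  0.06454755] 0.04803854655073837 [-6.17657259 -0.73786039 10.32464939] yaw 31.30046016726058 [-3.02397546e-04 -8.73453435e-04 -9.99999573e-01]
```

View pics/w5.png

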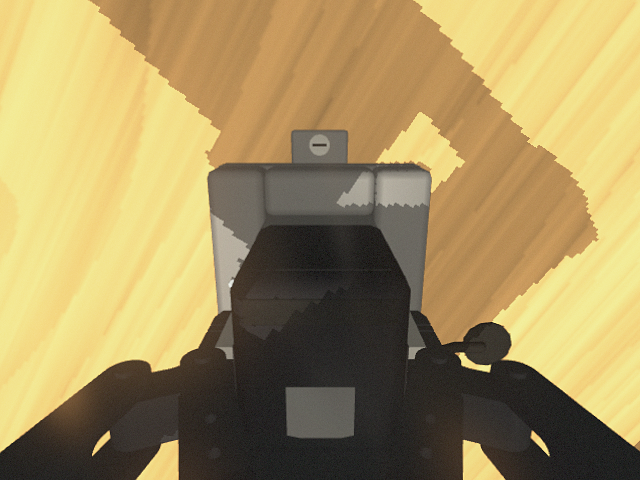

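{"fn": "carry_out", "kwargs": {"series": [[0,0,0.1,0,0,0,0],[0,0,0.15,0,0,0,0],[0,0,0.15,0,0,0,0],[0,0,0,0,0,0,0],[0,0,0,0,0,0,0]]}}

```text
t: 8.35
tool_pos: [0.5209, -0.0299, 0.0723]
tool_rot: [-1.54, -2.738, 0.0]
contact_force: [0.0, 0.2, -4.0]
opening: 0.0479
```

```bash
python3 look.py 6;python3 - <<'E'
from h import *
S=ctrl.get_image("side");f=S["frame"][195:305,230:370];cv2.imwrite("pics/s6.png",cv2.resize(f,None,fx=5,fy=5,interpolation=2))
E
```

```text
8.35 [ 0.52093443 -0.02990249  0.07227905] 0.047895351548473096 [ 0.02803268  0.16900013 -4.02778944] yaw 31.283393903619103 [-3.96221326e-04  1.38862550e-04 -9.99999912e-01]
```

View pics/s6.png

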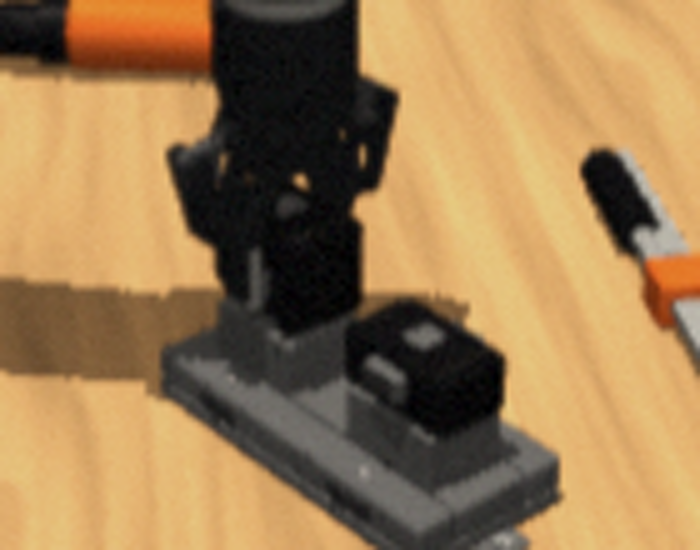

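View pics/w6.png

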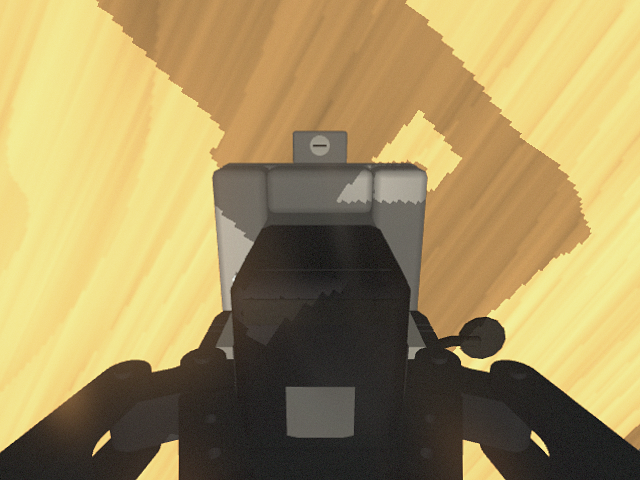

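The vertical reading is -4 N, which is the pack's weight. The pack stays fixed in the wrist view (label at (320,412)) while the charger recedes, so it's free. I'll lift further.

{"fn": "carry_out", "kwargs": {"series": [[0,0,0.3,0,0,0,0],[0,0,0.4,0,0,0,0],[0,0,0.4,0,0,0,0],[0,0,0.4,0,0,0,0],[0,0,0.4,0,0,0,0],[0,0,0.4,0,0,0,0],[0,0,0.4,0,0,0,0],[0,0,0.4,0,0,0,0],[0,0,0.4,0,0,0,0],[0,0,0.4,0,0,0,0],[0,0,0.2,0,0,0,0],[0,0,0.1,0,0,0,0]]}}

```text
t: 9.85
tool_pos: [0.5215, -0.03, 0.1784]
tool_rot: [1.54, 2.737, 0.0]
contact_force: [-1.0, 0.2, -3.3]
opening: 0.0477
```

{"fn": "carry_out", "kwargs": {"series": [[0,0,0,0,0,0,0],[0,0,0,0,0,0,0],[0,0,0,0,0,0,0],[0,0,0,0,0,0,0],[0,0,0,0,0,0,0],[0,0,0,0,0,0,0]]}}

```text
t: 10.45
tool_pos: [0.5211, -0.0299, 0.1774]
tool_rot: [-1.54, -2.738, 0.0]
contact_force: [0.8, 0.6, -3.6]
opening: 0.0478
```

```bash
python3 look.py 7;python3 - <<'E'
from h import *
S=ctrl.get_image("side");c=cam(S);f=S["frame"][195:305,230:370];cv2.imwrite("pics/s7.png",cv2.resize(f,None,fx=5,fy=5,interpolation=2))
for k in ["tall_pack_stem","tall_pack_grip","low_pack_grip"]:
    print(k,[(round(r["p"],2),np.array(r["position"])*[640,480]) for r in ctrl.mark_of(S,k)[:2]])
print(proj(c,[[.521,-.03,.109],[.521,-.03,.176]]),ctrl.get_obs()["dq"])
E
```

```text
10.45 [ 0.52105965 -0.02993065  0.17739103] 0.047760511357023215 [ 0.83615451  0.60444218 -3.62735804] yaw 31.284955812343117 [-2.89732564e-04  5.25932069e-05 -9.99999957e-01]
tall_pack_stem [(0.62, array([290.112, 232.992])), (0.48, array([291.072, 210.288]))]
tall_pack_grip [(0.88, array([290.368, 211.488]))]
low_pack_grip [(0.93, array([316.224, 267.792]))]
[[287.61809126 240.73130624]
 [287.39118746 218.11409159]] [ 9.58588581e-04 -7.99148809e-05  1.46427562e-03 -9.97719527e-04
  1.03418187e-03  5.66616975e-04]
```

View pics/s7.png

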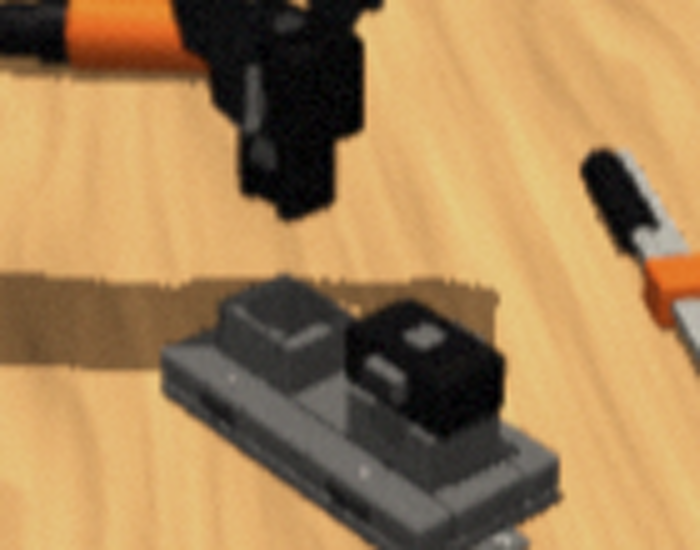

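View pics/w7.png

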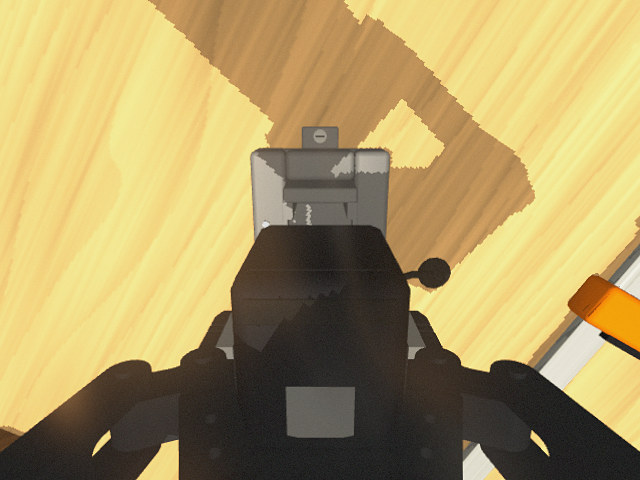

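The side view shows the stem well clear above the empty bay, the pack upright and the low pack still in place. I'm handing it in.

```bash
python3 -c "
from station import ctrl
print(ctrl.finish_job()); o=ctrl.get_obs(); print(o['t'],o['tool_pos'],o['opening'],o['contact_force'])"
```

```text
the job is handed in; nothing more can be done
None
the job is handed in; nothing more can be done
```

The tall pack is off the charger. I pinched both its catches at 45 N while it was seated, lifted it straight up about 113 mm, and handed the job in after about 10.6 s with it held still.

**Last checks:**
- **Hold:** the opening stayed at 47.8 mm and the wrist carried about 3.6–4 N, which is the pack's weight. The pack did not shift in the wrist view during the lift.
- **Stem height:** I work out the stem end at about 0.13 m above the bench, against the 0.08 m needed. The side view shows it clear above the empty bay.
- **Stillness and uprightness:** the tool was vertical to within 0.001 rad and the joints were almost still.
- **Low pack and other things:** the low pack's mark moved under 1 pixel in the side view. The arm touched nothing else, but I did not measure the other things again.

**Disagreements:**
- **Opening:** 47.8 mm is a little under the 50 mm expected with both catches fully in. I put this down to pad give or sensor offset, and could not read the catch joints directly.
- **Side-camera marks:** the stem and grip marks sat about 7–8 pixels higher than my projected points in the near-final view, the grip mark about 7 and the stem mark about 8. That suggests the pack is slightly higher than I worked out, so the stem still clears.

The hand-in gave no verdict.

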